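Find and mark where the book chest's sliding cover binds

TASK

The sliding cover of the book chest catches at an unseen tight spot somewhere along its runners. Slide the cover gently towards closed until you feel it bind, do not force it past, then back it off about 20 mm so that it runs free. Then stand the yellow marker block upright in the middle of the chest's front ledge, level with where the cover's leading edge was when it began to bind, let go, and leave the cup and the books alone.

Things in the scene. Friction and masses are not known exactly. Their poses are not given: they have to be found in the camera images.
- case: Oak book chest, 250 mm (its x) by 460 mm (its y) by 70 mm high to the ledge, fixed on the table, yaw varies. Origin: centre of its underside; its -x side faces the robot; its y axis runs along the runners; the cover closes towards its -y. Two aluminium runners stand 12 mm above the 70 mm level, at its x = -80 to -70 mm and 117 to 125 mm.
- ledge (a point): Centre of the flat oak front ledge, on its upper surface (70 mm above the table). The ledge is 45 mm wide (its own x) and 460 mm long (its own y), on the robot's side of the front runner. Axes as the chest's.
- cover: Flat oak sliding cover, 179 (chest x) by 200 (chest y) by 8 mm, top 79 mm above the table, captive in the runners: slides only along the chest's y, 210 mm in all, starting within 30 mm of fully open, with 1 to 2 N of drag. Origin: chest's x = 0, 10 mm beyond the leading edge towards -y, at the underside.
- cover_edge (a point): Middle of the cover's leading edge (dark strip, -y end), at its top; axes as the chest's. The unseen tight spot stops this edge 50 to 140 mm to the -y side of the chest's middle, each time elsewhere: it resists with 5 N at once, besides the drag, and 1 N more per mm farther. Over 15 N counts as forcing it.
- cover_grip (a point): Grip point of the dark wooden batten on the cover, 24 mm above the cover's top. The batten is 18 mm thick along the chest's y, 70 mm long along the chest's x and rises 36 mm above the cover. The point lies 60 mm behind the leading edge (towards the chest's +y). Axes as the chest's.
- marker_mid (a point): Centre of the yellow marker block with a black band near its top: 24 mm by 24 mm by 60 mm high, 60 g, standing upright on the table at the start. This point is 30 mm above its foot; z is its upright axis.
- cup: White cup, 72 mm wide at the rim, 80 mm high, loose on the table. Origin at the centre of its foot. Leave it alone.
- red_book: Thick red book lying flat, 170 by 240 by 35 mm, loose. Origin at the centre of its underside. Leave it alone.
- navy_book: Navy book lying flat, 150 by 220 by 30 mm, loose. Origin at the centre of its underside. Leave it alone.
Things that resemble listed ones, but are neither listed nor needed, are in the scene too. What is shaped like the part that bears marker_mid but green or pink is not meant.

How it is judged:
By the outcome, as a careful person would: the job done as asked, in the order asked, and still so for the second after the job is handed in, with the robot touching nothing.
It also fails if it takes over 61 s, if anything falls off the work surface, if the arm or the gripper's body presses on something with over 40 N, if the wrist force passes 120 N, or if a joint passes its speed limit or range.

ROBOT

A 7-joint arm with a two-finger parallel gripper is mounted at the origin on the work surface. World frame = base frame: x ahead of the robot, y to its left, z up, the work surface at z = 0. Lengths are in m, angles in rad, forces in N, time in s.
With the tool pointing down it reaches from about 0.425 to 0.95 m from the base axis. Payload 4.7 kg.
Tool frame: the origin (TCP) lies on the front face of the gripper's body, between the roots of the fingers; the fingertips stand 73 mm ahead of it and the grasp point (between the pads) lies hold_point_z ahead of it (hold_point_z is the distance from the TCP to the grasp point, in m); z points along the fingers, x is the direction in which the jaws open and shut, and the axes are right-handed (so a half turn about z gives the same grasp; the last joint's range is limited). The gripper opens to 85 mm and grips with 20 to 120 N. Pads are 22 mm wide; open, the fingers measure 114 mm over their backs; the gripper's body (76 mm by 85 mm) begins 54 mm behind the grasp point. The pads swing forward as they close: fully open they stand 13 mm farther back than shut.
Start: joints at [-1.28, 0.469, -0.049, 1.532, 0.024, 1.141, -0.082], TCP at [0.212, 0.641, 0.304] pointing down, gripper open.
Joint ranges: [-2.59, 2.59], [-0.33, 1.99], [-1.39, 1.29], [0.1, 2.45], [-1.04, 4.18], [0.21, 1.99], [-2.66, 2.66]. Speed limits (rad/s): [2.57, 2.57, 3.14, 3.14, 3.14, 3.14, 3.14].

INTERFACE

Orientations are given as a unit quaternion [w, x, y, z].
In Python, from bench import * gives the robot as it stands. Calls block until the motion is done:
- goto(position, orientation): joint-space move of the TCP to a pose.
- line_to(position, ori=None, speed=0.15, threshold=None): straight line of the TCP; ori=None keeps the orientation; speed is the mean speed in m/s. With threshold (N) it stops when the force on the tool has changed by that much, and returns True; else False.
- movej(angles): joint-space move.
- grip(opening, force=None): finger opening in m; force is the grip in N (None keeps the last); returns when the fingers have stopped.
- dwell(seconds).
- inverse_kinematics(position, orientation): joint angles nearest the present ones, or None.
- capture(name): name is "side" or "top" or "wrist"; returns the picture (480x640x3 uint8, red, green, blue); there is no depth.
- camera_model(name): a dict with "K" (3x3 intrinsics, pixels), "T" (4x4, takes a point from camera to world coordinates). Camera axes: x right, y down, z forward; pixel columns grow to the right and rows downward; lengths in m; the calibration is good to about 2 mm. The wrist camera is an equidistant fisheye: a pixel r from the principal point sees the ray r / f radians off the axis. A picture is of the moment at which its call begins: read the wrist's pose just before it. camera_model takes no time and is no camera call; for the wrist camera it gives the pose at the moment of the call.
A pose or a line that the arm cannot do raises Unreachable and nothing moves.
- finish_job(): hands the job in, once; it reports no verdict.
Trained networks look in the newest picture that a camera, given by its name, has taken for a name from the list of things; names that differ only in an ending like _2 or _b are one class to them, and where a whole thing is asked for, a point or a joint stands for the part that bears it (a point fixed in the world has none). Each returns a list of dicts, best first, with "confidence" (0 to 1); they miss things now and then, are a little off and sometimes report something else, mostly with a low value. They report only what shows in the picture. A call takes as long as a camera call. They do not tell look-alikes from the thing itself.
- masks_of(camera, label): "pixels" (480x640 bool, what is visible of it) and "location" ([column, row] in pixels, amid what is visible of it).
Readings, each from a call of its own:
- read_clock(): time.
- read_joint_pos(): joint angles.
- read_qvel(): joint speeds.
- read_joint_torque(): joint torques, N m.
- read_tcp_pos(): TCP position.
- read_tcp_rot(): TCP orientation.
- read_force(): force on the tool from outside, world axes, zero at the start.
- read_wrist_torque(): the same for the moment, N m.
- read_gripper_width(): finger opening in m.
Only numpy, scipy, OpenCV 4.12 (cv2) and the standard library are available. Lean on these libraries where they do the work, as an engineer would, in place of code of your own. Each camera call takes 0.05 s, during which the arm holds its last target.

## Working session

There is one attempt and no reset: what is moved stays moved. The work goes in short steps, each a Python script; the robot and the scene stay as the last script left them, time stands still between calls to the robot, and variables do not carry over. Pictures are saved under pics/ and viewed, and the job is handed in when it is done.

```bash
ls; mkdir -p pics
python3 - <<'E'
from bench import *
import cv2,numpy as np
print(read_clock(),read_tcp_pos(),read_tcp_rot(),read_gripper_width())
for n in ["side","top","wrist"]:
    im=capture(n); cv2.imwrite(f"pics/a_{n}.png",im[:,:,::-1]); m=camera_model(n); print(n,np.round(m["K"],1).tolist(),np.round(m["T"],3).tolist())
    for l in ["case","cover","cover_grip","cover_edge","marker_mid","cup"]:
        print(l,[(np.round(d["location"]).tolist(),round(d["confidence"],2),int(d["pixels"].sum())) for d in masks_of(n,l)])
print(read_clock())
E
```

```text
pics
0.0 [0.21207862 0.640369   0.30283773] [ 6.12227917e-04  8.10670693e-01  5.85501536e-01 -7.77900658e-04] 0.08488247677695335
side [[491.6, 0.0, 319.4], [0.0, 491.6, 242.7], [0.0, 0.0, 1.0]] [[0.958, -0.167, 0.233, 0.236], [-0.286, -0.495, 0.82, -0.872], [-0.021, -0.853, -0.522, 0.67], [0.0, 0.0, 0.0, 1.0]]
case [([390.0, 290.0], 0.77, 14095)]
cover [([381.0, 225.0], 0.6, 3161)]
cover_grip [([381.0, 224.0], 0.71, 3204)]
cover_edge [([379.0, 226.0], 0.79, 3184)]
marker_mid [([216.0, 229.0], 0.7, 274), ([269.0, 220.0], 0.62, 168), ([247.0, 226.0], 0.53, 237)]
cup [([296.0, 380.0], 0.64, 2181)]
top [[493.4, 0.0, 314.9], [0.0, 493.4, 236.7], [0.0, 0.0, 1.0]] [[0.022, -0.997, 0.079, 0.392], [-0.999, -0.024, -0.023, 0.013], [0.024, -0.078, -0.997, 1.205], [0.0, 0.0, 0.0, 1.0]]
case [([339.0, 192.0], 0.82, 15174)]
cover [([268.0, 159.0], 0.88, 6484)]
cover_grip [([267.0, 161.0], 0.63, 6539)]
cover_edge [([267.0, 156.0], 0.87, 6517)]
marker_mid [([190.0, 318.0], 0.67, 157), ([193.0, 266.0], 0.65, 176), ([192.0, 290.0], 0.5, 145)]
cup [([438.0, 294.0], 0.65, 887), ([193.0, 290.0], 0.44, 148)]
wrist [[371.6, 0.0, 316.2], [0.0, 371.6, 240.8], [0.0, 0.0, 1.0]] [[0.315, 0.897, 0.31, 0.131], [0.949, -0.298, -0.102, 0.667], [0.001, 0.326, -0.945, 0.374], [0.0, 0.0, 0.0, 1.0]]
case [([29.0, 462.0], 0.95, 2614)]
cover []
cover_grip []
cover_edge []
marker_mid [([73.0, 344.0], 0.72, 789), ([28.0, 464.0], 0.21, 2478)]
cup []
1.05
```

View pics/a_top.png

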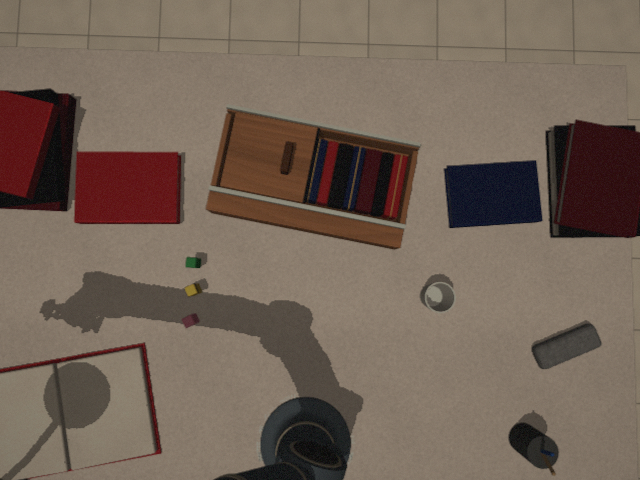

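View pics/a_side.png

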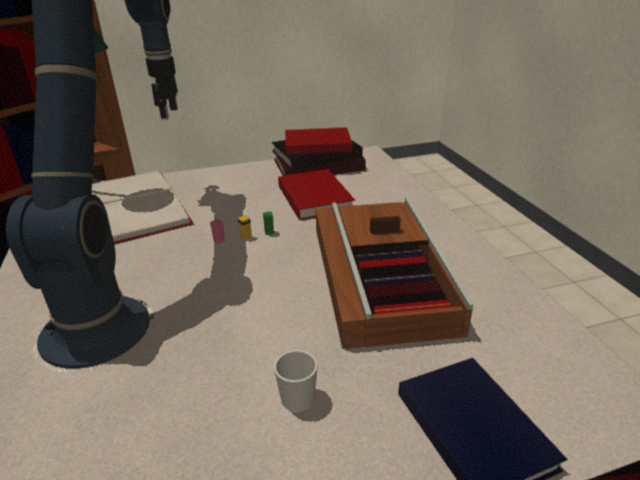

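View pics/a_wrist.png

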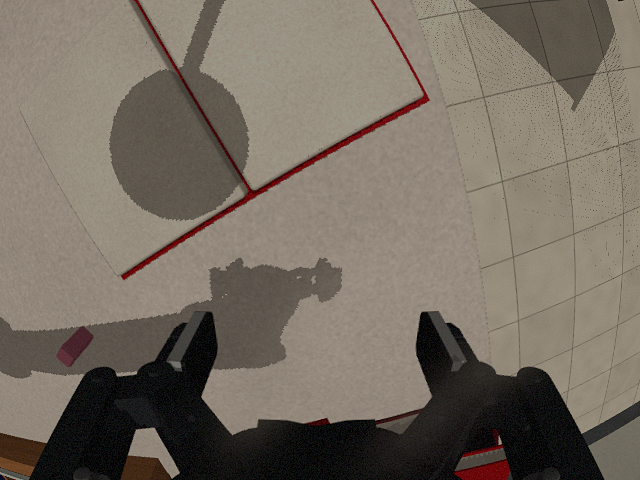

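```bash
cat > h.py <<'E'
from bench import *
import cv2,numpy as np
from scipy.optimize import minimize
from scipy.spatial.transform import Rotation as R
def proj(m,P):
    P=np.atleast_2d(P); T=m["T"]; K=m["K"]
    c=(P-T[:3,3])@T[:3,:3]
    return np.c_[K[0,0]*c[:,0]/c[:,2]+K[0,2],K[1,1]*c[:,1]/c[:,2]+K[1,2]]
def ray(m,px,z):
    T=m["T"];K=m["K"];d=T[:3,:3]@np.array([(px[0]-K[0,2])/K[0,0],(px[1]-K[1,2])/K[1,1],1.])
    return T[:3,3]+d*(z-T[2,3])/d[2]
def box(x0,x1,y0,y1,z0,z1): return np.array([[x,y,z] for x in(x0,x1) for y in(y0,y1) for z in(z0,z1)])
def place(P,p):
    c,s=np.cos(p[2]),np.sin(p[2]); P=np.atleast_2d(P)
    return np.c_[p[0]+c*P[:,0]-s*P[:,1],p[1]+s*P[:,0]+c*P[:,1],P[:,2]]
def sil(m,P,sc=4):
    h=cv2.convexHull((proj(m,P)*16).astype(np.int32)); im=np.zeros((480,640),np.uint8); cv2.fillConvexPoly(im,h,255,cv2.LINE_AA,4); return im/255.
E
python3 - <<'E'
from h import *
print("hp",hold_point_z if 'hold_point_z' in globals() else None)
ms={}
M={}
for n in["top","side"]:
    capture(n); M[n]=camera_model(n)
    u=np.zeros((480,640),bool)
    for l in["case","cover"]: u|=masks_of(n,l)[0]["pixels"]
    pts=np.argwhere(u)[:,::-1].astype(np.int32); im=np.zeros((480,640),np.uint8); cv2.fillConvexPoly(im,cv2.convexHull(pts),1); ms[n]=im.astype(float)
    d=masks_of(n,"marker_mid")
    img=capture(n)
    for e in d:
        print(n,np.round(e["location"]),img[e["pixels"]].mean(0).round())
parts=box(-.125,.125,-.23,.23,0,.07)
rn=np.r_[box(-.08,-.07,-.23,.23,.07,.082),box(.117,.125,-.23,.23,.07,.082)]
P=np.r_[parts,rn]
def cost(p,ns=("top","side")): return sum(np.abs(sil(M[n],place(P,p))-ms[n]).sum() /ms[n].sum() for n in ns)
for ns in (("top",),("side",),("top","side")):
    r=minimize(cost,[.47,-.03,-.2],args=(ns,),method="Nelder-Mead",options=dict(initial_simplex=[[.47,-.03,-.2],[.5,-.03,-.2],[.47,0,-.2],[.47,-.03,-.1]],xatol=1e-4,fatol=1e-5)); print(ns,r.x.round(4),r.fun)
p=r.x
for n in M:
    im=capture(n)[:,:,::-1].copy()
    for B in (parts,rn[:8],rn[8:]):
        q=proj(M[n],place(B,p))
        for i in range(8):
            for b in(1,2,4):
                if not i&b: cv2.line(im,*[tuple(int(v*16) for v in q[k]) for k in(i,i|b)],(0,255,0),1,cv2.LINE_AA,4)
    x0,y0=(180,80) if n=="top" else (200,180)
    cv2.imwrite(f"pics/b_{n}.png",cv2.resize(im[y0:y0+200,x0:x0+266],(798,600)))
print(read_clock())
E
```

```text
hp 0.0539
top [188. 319.] [78. 45. 49.]
top [190. 266.] [37. 72. 40.]
top [194. 289.] [108.  91.  42.]
side [216. 228.] [96. 53. 58.]
side [247. 228.] [103.  84.  32.]
side [268. 222.] [41. 69. 38.]
('top',) [ 0.6247 -0.0043 -0.1718] 0.010959109591095912
('side',) [ 0.6271 -0.005  -0.1759] 0.012536479644875215
('top', 'side') [ 0.6255 -0.0046 -0.1738] 0.031334357847384545
1.65
```

View pics/b_top.png

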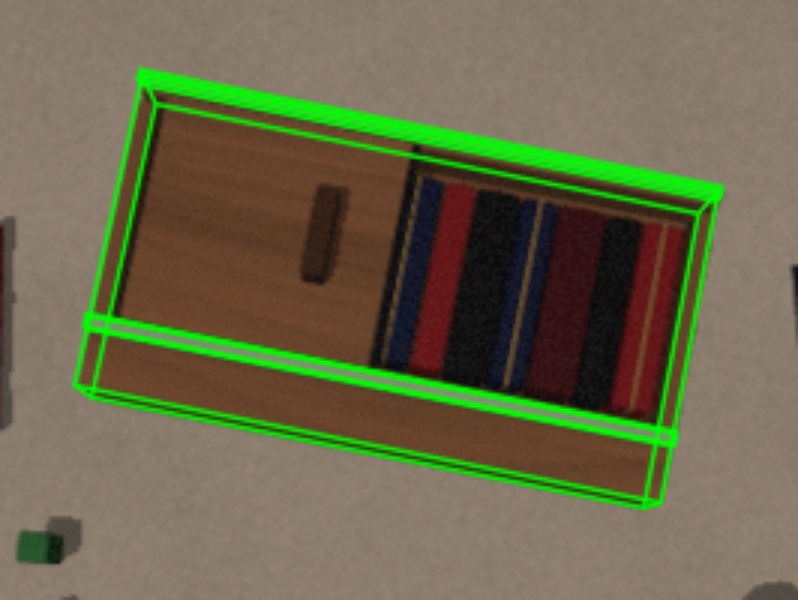

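View pics/b_side.png

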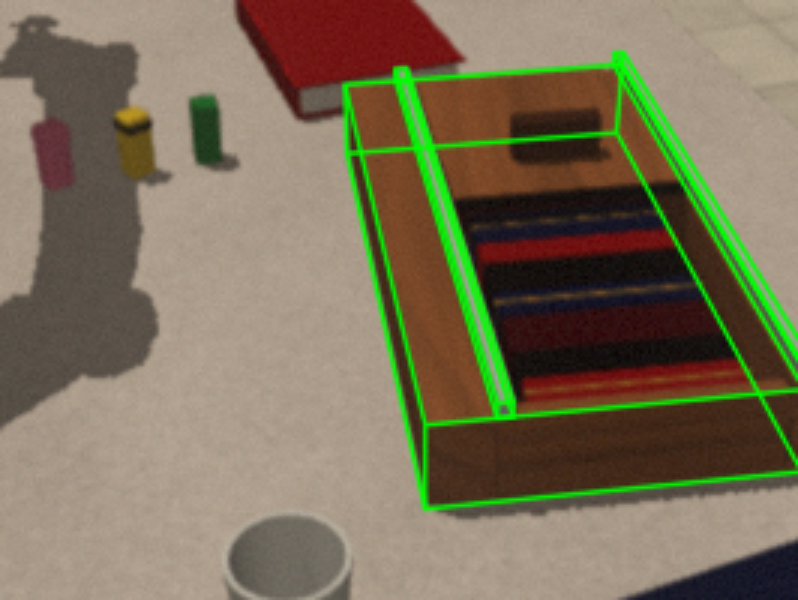

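Run:
```python
from h import *
p=[.6255,-.0046,-.1738]
M={};I={}
for n in["top","side"]:
    I[n]=capture(n).astype(float);M[n]=camera_model(n)
# batten
W={}
from scipy import ndimage
for n,(a,b,c,d) in {"top":(277,300,138,178),"side":(366,404,212,238)}.items():
    g=cv2.GaussianBlur(I[n].sum(2),(3,3),0); w=np.zeros((480,640),bool)
    s=g[c:d,a:b]; t,_=cv2.threshold(np.clip(s,0,255).astype(np.uint8),0,255,cv2.THRESH_OTSU)
    w[c:d,a:b]=s<t; lb,k=ndimage.label(w); w=lb==1+np.argmax(ndimage.sum(w,lb,range(1,k+1))); W[n]=w.astype(float); print(n,t,w.sum())
cost=lambda q,ns: sum(np.abs(sil(M[n],place(box(q[0]-.035,q[0]+.035,q[1]-.009,q[1]+.009,.079,.115),p))-W[n]).sum()/W[n].sum() for n in ns)
for ns in(("top",),("side",),("top","side")):
    r=minimize(cost,[.02,.07],args=(ns,),method="Nelder-Mead",options=dict(initial_simplex=[[.02,.07],[.04,.07],[.02,.09]])); print(ns,r.x.round(4),round(r.fun,3))
q=r.x; print("batten world",place([q[0],q[1],.103],p).round(4), "edge px", proj(M["top"],place([[-.07,q[1]-.06,.079],[.117,q[1]-.06,.079]],p)).round(1))
# marker: saturated yellow / fit box
Y={}
for n,(a,b,c,d) in {"top":(180,206,278,302),"side":(234,256,208,246)}.items():
    dd=sorted(masks_of(n,"marker_mid"),key=lambda e:abs(e["location"][0]-(247 if n=="side" else 0))+abs(e["location"][1]-(290 if n=="top" else 228)))[0]
    Y[n]=dd["pixels"].astype(float); print(n,dd["location"],Y[n].sum())
m0=ray(M["top"],[193,289],.05);print(m0)
c2=lambda q,ns: sum(np.abs(sil(M[n],place(box(-.012,.012,-.012,.012,0,.06),q))-Y[n]).sum()/Y[n].sum() for n in ns)
for ns in(("top",),("side",),("top","side")):
  best=None
  for y0 in np.arange(0,1.5,.2):
    s=np.array([m0[0],m0[1],y0]); r=minimize(c2,s,args=(ns,),method="Nelder-Mead",options=dict(initial_simplex=[s,s+[.01,0,0],s+[0,.01,0],s+[0,0,.3]]))
    if best is None or r.fun<best.fun: best=r
  print(ns,best.x.round(4),round(best.fun,3))
mk=best.x
im=I["top"][:,:,::-1].astype(np.uint8)
o=cv2.resize(im[250:340,160:240],(533,600),interpolation=cv2.INTER_CUBIC)
cv2.imwrite("pics/c_m.png",o)
o=im.copy()
def wire(o,m,B):
    qq=proj(m,B)
    for i in range(8):
        for b in(1,2,4):
            if not i&b: cv2.line(o,*[tuple(int(v*16) for v in qq[k]) for k in(i,i|b)],(0,255,0),1,cv2.LINE_AA,4)
outs=[]
for n,(a,c) in {"top":(260,130),"side":(350,200)}.items():
    o=I[n][:,:,::-1].astype(np.uint8); oo=cv2.resize(o[c:c+50,a:a+66],(396,300)); 
    wire(o,M[n],place(box(q[0]-.035,q[0]+.035,q[1]-.009,q[1]+.009,.079,.115),p)); outs.append(np.hstack([oo,cv2.resize(o[c:c+50,a:a+66],(396,300))]))
cv2.imwrite("pics/c_b.png",np.vstack(outs))
outs=[]
for n,(a,c) in {"top":(160,265),"side":(215,203)}.items():
    o=I[n][:,:,::-1].astype(np.uint8); oo=cv2.resize(o[c:c+50,a:a+66],(396,300)); 
    wire(o,M[n],place(box(-.012,.012,-.012,.012,0,.06),mk)); outs.append(np.hstack([oo,cv2.resize(o[c:c+50,a:a+66],(396,300))]))
cv2.imwrite("pics/c_m.png",np.vstack(outs))
print(read_clock())
```

```text
top 154.0 361
side 154.0 518
('top',) [0.0223 0.0635] 0.145
('side',) [0.0252 0.0619] 0.15
('top', 'side') [0.0237 0.0634] 0.31
batten world [[0.6598 0.0538 0.103 ]] edge px [[305.5 203.7]
 [321.2 125.7]]
top [195.0, 290.2] 157.0
side [243.1, 226.3] 231.0
[0.35551568 0.26651811 0.05      ]
('top',) [0.3546 0.2703 1.8272] 0.317
('side',) [0.358  0.2746 1.4936] 0.255
('top', 'side') [0.3565 0.2705 1.6047] 0.682
1.85
```

View pics/c_b.png

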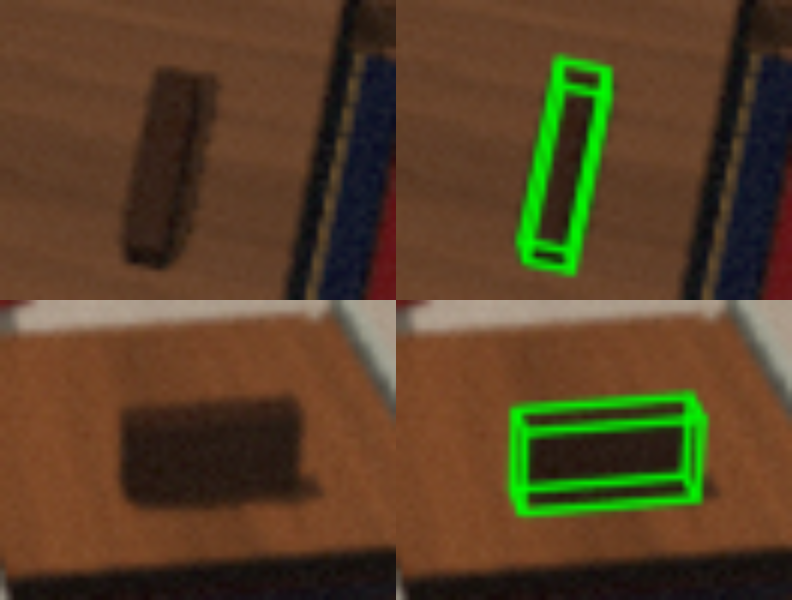

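View pics/c_m.png

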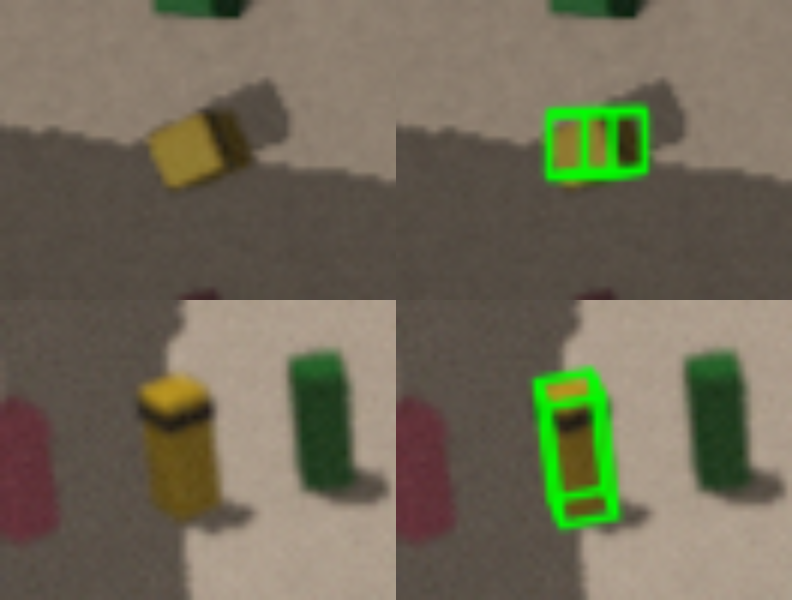

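```bash
cat >> h.py <<'E'
p=np.array([.6255,-.0046,-.1738])
U=np.array([-np.sin(p[2]),np.cos(p[2]),0])
def quat(ux,uy):
    x=np.array([ux,uy,0.]);x/=np.linalg.norm(x); z=np.array([0,0,-1.]); y=np.cross(z,x)
    q=R.from_matrix(np.c_[x,y,z]).as_quat(); return [q[3],q[0],q[1],q[2]]
def tochest(P):
    d=np.array(P)-[p[0],p[1],0]; c,s=np.cos(p[2]),np.sin(p[2]); return np.array([c*d[0]+s*d[1],-s*d[0]+c*d[1],d[2]])
E
python3 - <<'E'
from h import *
m=camera_model("top"); ms=camera_model("side")
c=ray(m,[191.3,290.5],.06); print("marker top",c.round(4),"side proj",proj(ms,c).round(1),"side ray",ray(ms,[244.3,218.3],.06).round(4))
q=quat(U[0],U[1]); b=place([.0237,.0634,.105+hold_point_z],p)[0]
print(inverse_kinematics(b,q),inverse_kinematics(b,quat(-U[0],-U[1])))
print(inverse_kinematics([c[0],c[1],.09],quat(-.44,.9)))
grip(.05,30)
goto(b+[0,0,.08],q)
print(read_clock(),read_force().round(2))
cv2.imwrite("pics/d_w.png",capture("wrist")[:,:,::-1])
print(line_to(b,speed=.1,threshold=6),read_tcp_pos(),b.round(4),read_force().round(2),read_clock())
cv2.imwrite("pics/d_s.png",capture("side")[:,:,::-1]);cv2.imwrite("pics/d_w2.png",capture("wrist")[:,:,::-1])
E
```

```text
marker top [0.3523 0.2681 0.06  ] side proj [[242.1 218.1]] side ray [0.3577 0.2648 0.06  ]
[-0.29052862  0.59572206  0.20842702  1.7057675  -0.15432739  0.8561467
  1.38137649] [-0.58407033  0.67357508  0.65261326  1.72423897 -0.4980211   0.91570255
 -1.47027399]
[-0.66518627  0.43443768 -0.0973043   2.24156882  0.09058274  0.46904821
  1.19116979]
4.9083 [ 0.26 -0.84  0.23]
False [0.66033878 0.05371101 0.15960065] [0.6598 0.0537 0.1589] [0.21 0.1  1.24] 5.9083
```

View pics/d_s.png

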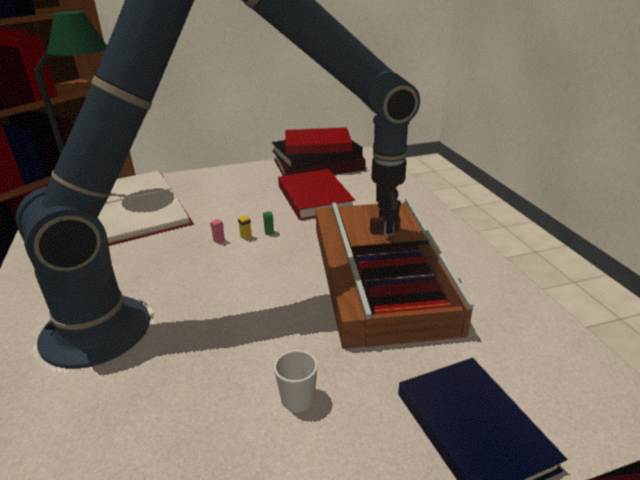

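View pics/d_w2.png

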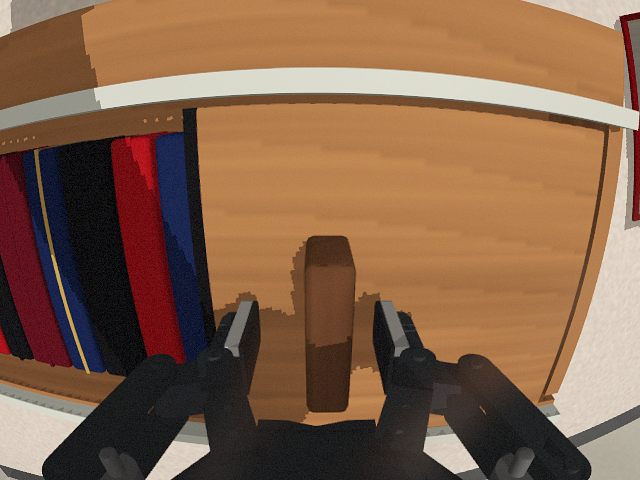

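The side view shows the gripper down over the batten at about (388, 225). In the wrist view the batten, at columns 305–355, sits between the open pads at 257 and 375. Next I grip it and check the width and force.

Run:
```python
from h import *
f0=read_force()
grip(0.0,30); dwell(.3)
print(read_gripper_width(),tochest(read_tcp_pos()).round(4),f0.round(2),read_force().round(2))
t0=read_tcp_pos()
# short probe to learn the drag
hit=line_to(t0-U*.025,speed=.03,threshold=8)
print(hit,tochest(read_tcp_pos()).round(4),read_force().round(2),"Fy",(read_force()@U).round(2),read_clock())
cv2.imwrite("pics/e_t.png",capture("top")[:,:,::-1]);cv2.imwrite("pics/e_w.png",capture("wrist")[:,:,::-1])
```

```text
0.017338520803780292 [0.024  0.0637 0.1596] [-1.36 -0.26  0.25] [-1.14  1.93  5.8 ]
False [0.0241 0.0378 0.1596] [-1.52 -1.4   4.66] Fy -1.64 7.6667
```

View pics/e_w.png

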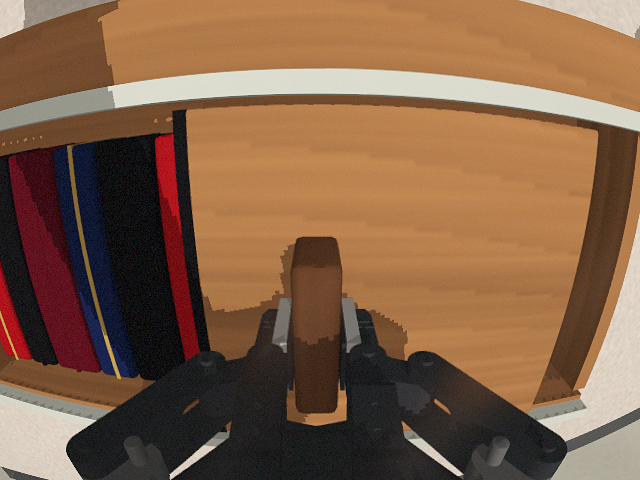

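Run:
```python
from h import *
end=read_tcp_pos()-U*.130
for k in range(4):
    hit=line_to(end,speed=.02,threshold=5.5)
    P=[];F=[]
    for i in range(5):
        P.append(tochest(read_tcp_pos())); F.append(read_force()); 
    Fm=np.mean(F,0); print(hit,np.mean(P,0).round(4),"F",Fm.round(2),"Fy",[round(float(f@U),1) for f in F],read_clock())
    if not hit or Fm@U>4.5: break
    if np.linalg.norm(np.mean(F,0))>14: break
np.save("bind.npy",np.r_[np.mean(P,0),Fm@U])
dwell(.1);print(tochest(read_tcp_pos()).round(4),(read_force()@U).round(2))
```

```text
True [0.0241 0.0033 0.1597] F [0.2  1.27 2.62] Fy [1.3, 1.3, 1.3, 1.3, 1.3] 10.3333
True [0.0241 0.0031 0.1596] F [-0.23  0.46  4.22] Fy [0.4, 0.4, 0.4, 0.4, 0.4] 11.1
True [0.024  0.0028 0.1597] F [-0.02  1.38  3.93] Fy [1.4, 1.4, 1.4, 1.4, 1.4] 11.9833
True [0.024  0.0027 0.1597] F [-0.09  1.81  3.22] Fy [1.8, 1.8, 1.8, 1.8, 1.8] 12.825
[0.024  0.0027 0.1597] 0.8
```

Run:
```python
from h import *
im=capture("top"); m=camera_model("top")
e=place([[-.07,-.0568,.079],[.117,-.0568,.079]],p); q=proj(m,e);print(q)
o=im[:,:,::-1].copy(); a=o[100:220,240:400].copy()
cv2.line(o,*[tuple(int(v*16) for v in k) for k in q],(0,255,0),1,cv2.LINE_AA,4)
cv2.imwrite("pics/f_t.png",np.hstack([cv2.resize(x,(400,300)) for x in(a,o[100:220,240:400])]))
t=read_tcp_pos(); P0=tochest(t)
print(line_to(t+U*.0203,speed=.03,threshold=12)); print(tochest(read_tcp_pos()).round(4),(read_force()@U).round(2),read_clock())
```

```text
[[331.18612022 208.80705022]
 [346.57231615 130.81947523]]
False
[0.024  0.024  0.1597] 0.93 13.7917
```

View pics/f_t.png

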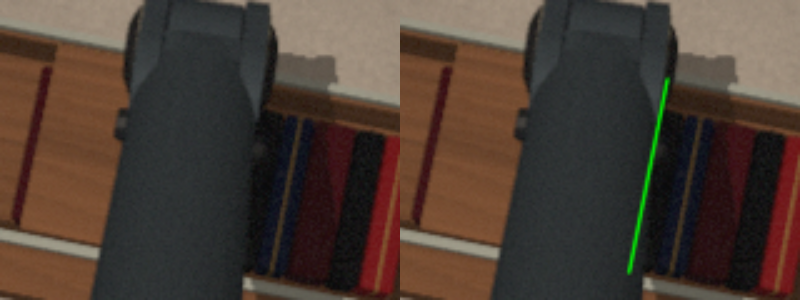

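Run:
```python
from h import *
grip(.05); t=read_tcp_pos(); line_to(t+[0,0,.09],speed=.15)
q=quat(-.44,.9); goto([.355,.267,.22],q)
print(read_tcp_pos().round(4),read_clock())
m=camera_model("wrist"); w=capture("wrist"); cv2.imwrite("pics/g_w.png",w[:,:,::-1])
o=capture("top"); cv2.imwrite("pics/g_t.png",cv2.resize(o[100:260,200:420,::-1],(792,576)))
np.savez("g.npz",w=w,T=m["T"],K=m["K"])
```

```text
[0.3564 0.2666 0.2202] 16.4167
```

View pics/g_w.png

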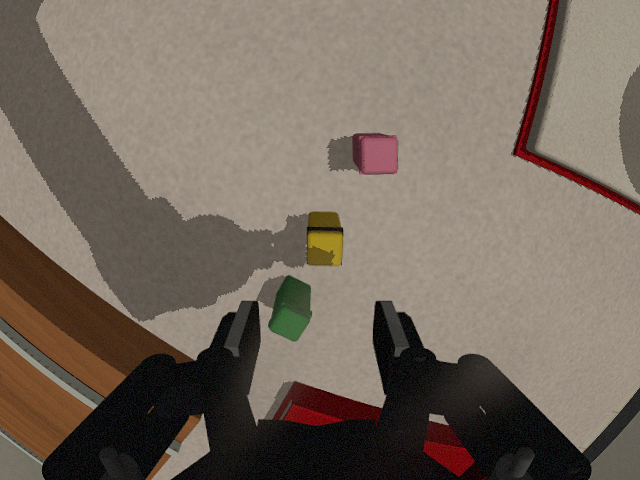

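View pics/g_t.png

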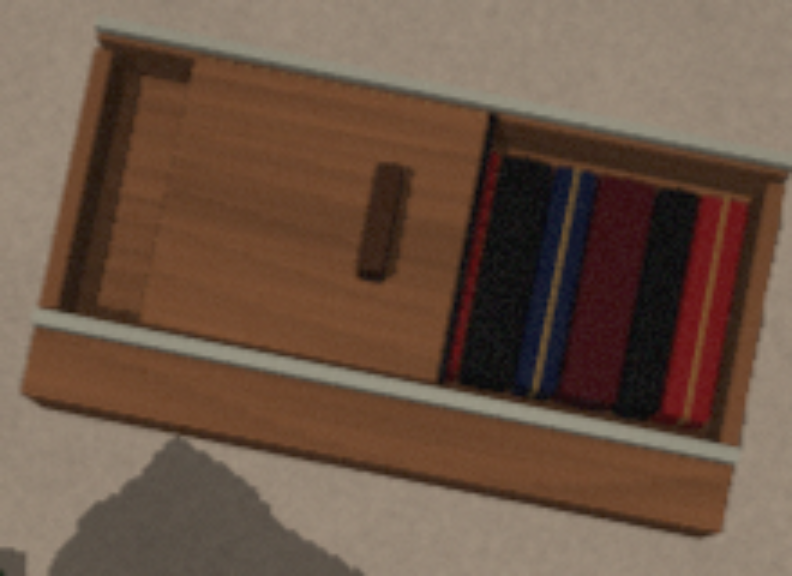

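```bash
cat >> h.py <<'E'
def fray(T,K,px,z):
    d=np.array([px[0]-K[0,2],px[1]-K[1,2]]); r=np.hypot(*d); th=r/K[0,0]
    v=T[:3,:3]@np.r_[d/r*np.sin(th),np.cos(th)]; return T[:3,3]+v*(z-T[2,3])/v[2]
E
python3 - <<'E'
from h import *
g=np.load("g.npz");T,K,w=g["T"],g["K"],g["w"]
cv2.imwrite("pics/g_z.png",cv2.resize(w[195:285,270:390,::-1],(800,600),interpolation=cv2.INTER_CUBIC))
for n,c in{"l":(307,249),"r":(343,249),"c":(325,249)}.items(): print(n,fray(T,K,c,.06).round(4))
m=camera_model("top");print(proj(m,place([.117,-.036,.079],p)))
E
```

```text
l [0.3592 0.2617 0.06  ]
r [0.3489 0.2831 0.06  ]
c [0.3541 0.2724 0.06  ]
[[337.83239826 129.05549918]]
```

View pics/g_z.png

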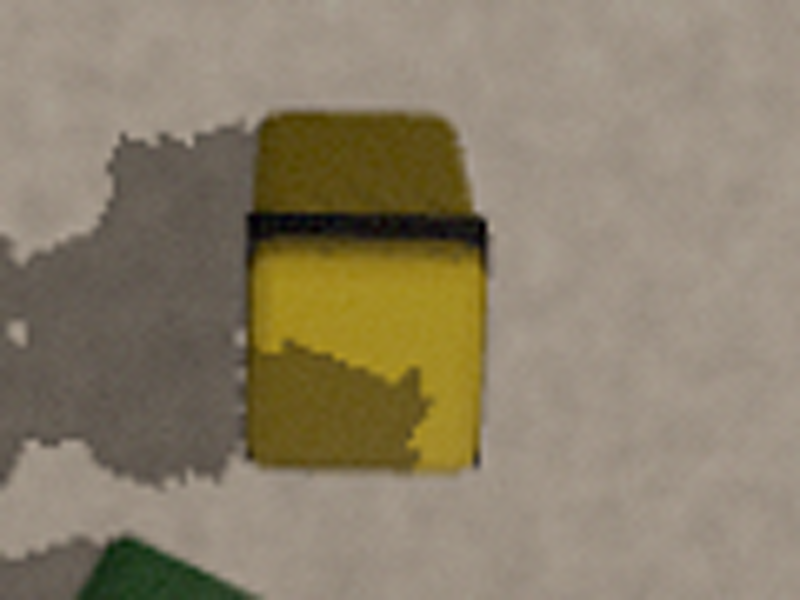

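Run:
```python
from h import *
q=quat(-.44,.9); h=.036+hold_point_z
goto([.3545,.2705,.16],q); print(line_to([.3545,.2705,h],speed=.08,threshold=6),read_tcp_pos().round(4),read_force().round(2))
cv2.imwrite("pics/h_w0.png",capture("wrist")[:,:,::-1])
grip(0,40); dwell(.2); print(read_gripper_width(),read_tcp_pos().round(4))
line_to([.3545,.2705,h+.14],speed=.12); print(read_gripper_width(),read_force().round(2),read_clock())
cv2.imwrite("pics/h_w.png",capture("wrist")[:,:,::-1]);cv2.imwrite("pics/h_s.png",capture("side")[100:340,100:420,::-1])
```

```text
False [0.3548 0.2707 0.0903] [0.31 0.1  0.51]
0.02361850509159835 [0.3547 0.2707 0.0903]
0.02323730675018013 [ 0.12 -0.29 -0.77] 19.8
```

View pics/h_w.png

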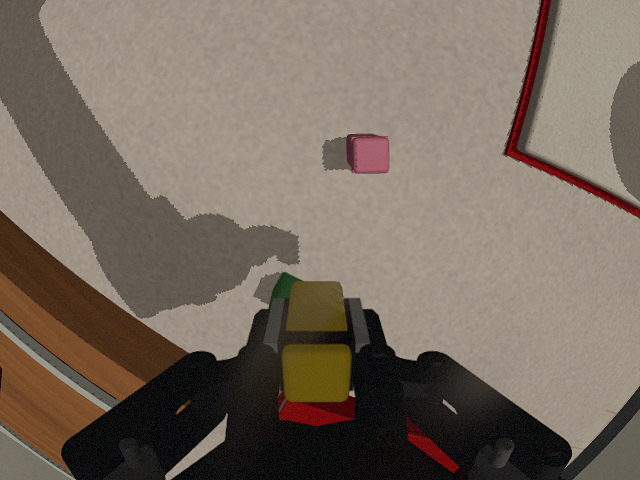

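View pics/h_s.png

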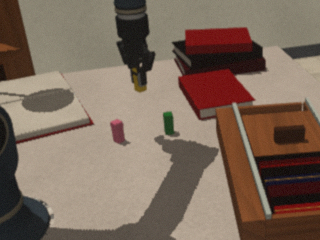

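Run:
```python
from h import *
m=camera_model("wrist"); t=read_tcp_pos(); rot=read_tcp_rot(); Rm=R.from_quat([rot[1],rot[2],rot[3],rot[0]])
zt=t[2]-hold_point_z+.024
c=fray(m["T"],m["K"],(316.5,373.5),zt); off=Rm.inv().apply(c-t); print("offset in tool",off.round(4))
q=quat(*U[:2]); RT=R.from_quat([q[1],q[2],q[3],q[0]])
dy=float(np.clip(off[1],-.006,.006)); 
tgt=place([-.1025,-.0567,0],p)[0]-RT.apply([0,dy,0])
h=.07+.036+hold_point_z
goto([tgt[0],tgt[1],h+.09],q); print(read_tcp_pos().round(4),tgt.round(4),read_clock())
e=tgt[:2]-read_tcp_pos()[:2]
line_to([tgt[0],tgt[1],h+.01],speed=.1); print(read_tcp_pos().round(4),read_gripper_width())
cv2.imwrite("pics/i_w.png",capture("wrist")[:,:,::-1]);cv2.imwrite("pics/i_s.png",cv2.resize(capture("side")[170:350,260:500,::-1],(800,600)))
np.save("tgt.npy",np.r_[tgt[:2],h,dy])
```

```text
offset in tool [ 0.0004 -0.0027  0.0299]
[ 0.5173 -0.0412  0.2496] [ 0.5174 -0.0432  0.    ] 21.2333
[ 0.5178 -0.0432  0.1704] 0.023896906967309707
```

View pics/i_w.png

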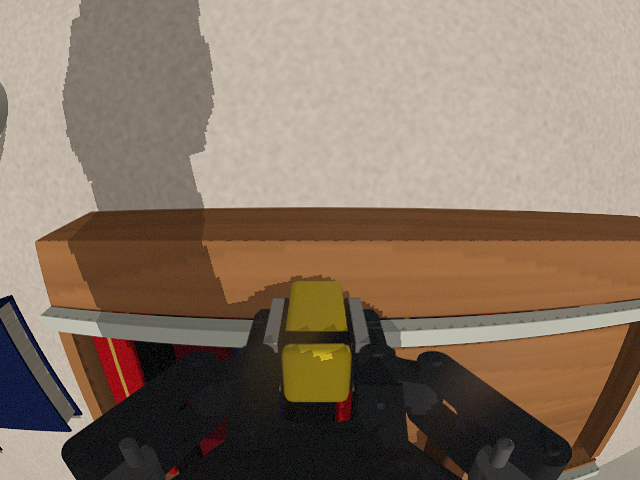

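View pics/i_s.png

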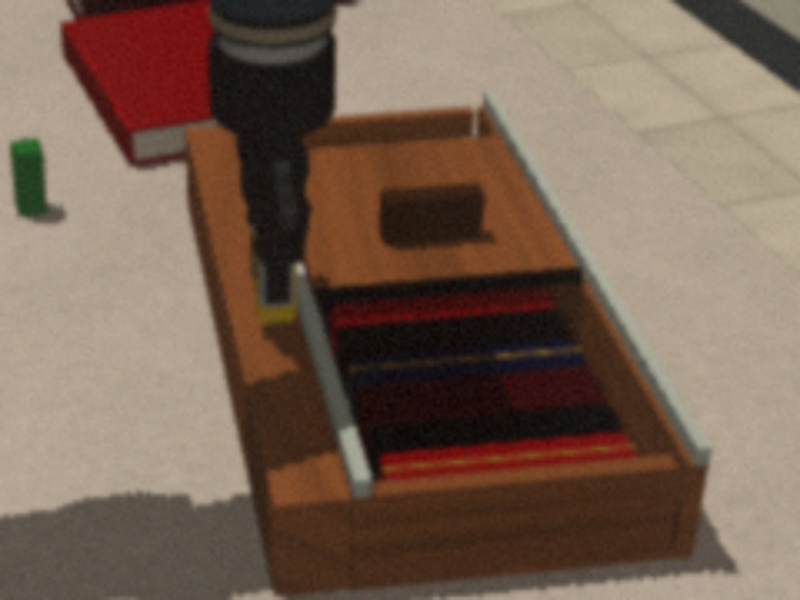

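Run:
```python
from h import *
t=np.load("tgt.npy")
print(line_to([t[0],t[1],t[2]-.003],speed=.02,threshold=3.5),read_tcp_pos().round(4),t.round(4),read_force().round(2))
grip(.05); dwell(.1)
a=read_tcp_pos(); line_to(a+[0,0,.12],speed=.1)
line_to(read_tcp_pos()+np.array([-.05,.16,.05]),speed=.2)
print(read_clock()); 
M={n:camera_model(n) for n in("top","side","wrist")}
out=[]
for n,(x,y) in{"top":(200,100),"side":(260,170)}.items():
    o=capture(n)[:,:,::-1].copy(); z=o[y:y+165,x:x+220].copy()
    B=place(box(-.1145,-.0905,-.0687,-.0447,.07,.13),p); qq=proj(M[n],B)
    for i in range(8):
        for b in(1,2,4):
            if not i&b: cv2.line(o,*[tuple(int(v*16) for v in qq[k]) for k in(i,i|b)],(0,255,0),1,cv2.LINE_AA,4)
    out.append(np.hstack([cv2.resize(v,(400,300)) for v in(z,o[y:y+165,x:x+220])]))
cv2.imwrite("pics/j.png",np.vstack(out)); cv2.imwrite("pics/j_w.png",capture("wrist")[:,:,::-1])
```

```text
True [ 0.5175 -0.0432  0.1604] [ 0.5174 -0.0432  0.1599 -0.0027] [-0.36 -0.77  3.13]
25.6417
```

View pics/j.png

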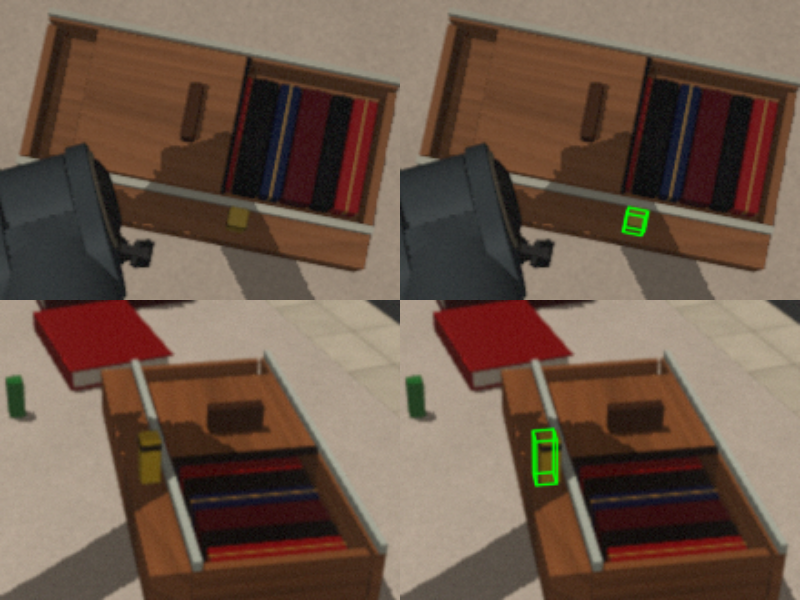

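View pics/j_w.png

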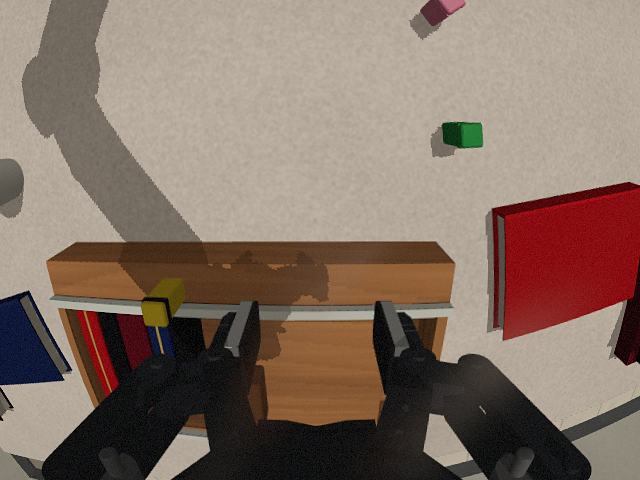

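Run:
```python
from h import *
out=[]
for n,(x,y) in{"top":(300,185),"side":(310,230)}.items():
    I=capture(n); z=I[y:y+50,x:x+66,::-1]; o=cv2.resize(np.clip(z*1.6,0,255).astype(np.uint8),(396,300),interpolation=cv2.INTER_CUBIC); o2=o.copy()
    m=camera_model(n)
    for dx,col in((0,(0,255,0)),):
        qq=(proj(m,place(box(-.1145+dx,-.0905+dx,-.0687,-.0447,.07,.13),p))-[x-.5+.5,y])*6
        for i in range(8):
            for b in(1,2,4):
                if not i&b: cv2.line(o2,*[tuple(int(v*16) for v in qq[k]) for k in(i,i|b)],col,1,cv2.LINE_AA,4)
    for L in([[-.125,-.23,.07],[-.125,.23,.07]],[[-.08,-.23,.07],[-.08,.23,.07]],[[-.08,-.23,.082],[-.08,.23,.082]]):
        qq=(proj(m,place(L,p))-[x,y])*6; cv2.line(o2,*[tuple(int(v*16) for v in k) for k in qq],(255,255,0),1,cv2.LINE_AA,4)
    out.append(np.hstack([o,o2]))
cv2.imwrite("pics/k.png",np.vstack(out))
```

```text
(no output)
```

View pics/k.png

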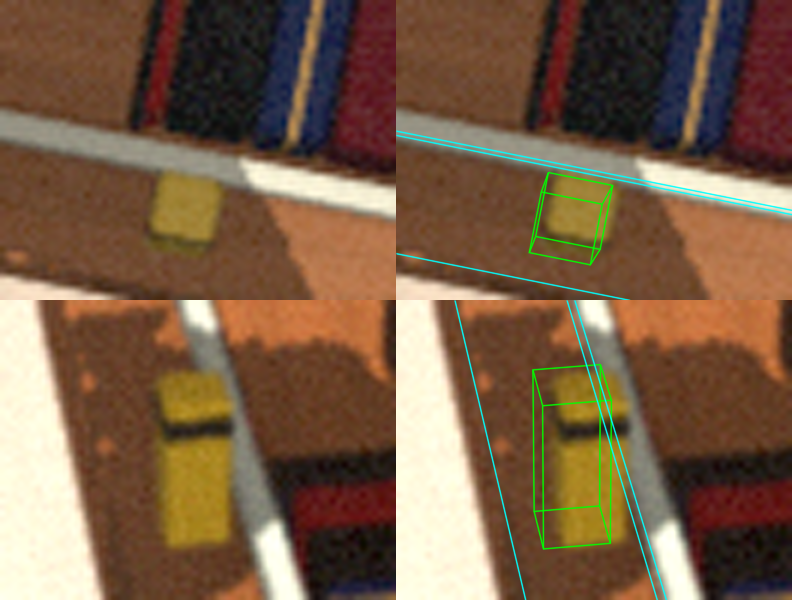

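Run:
```python
from h import *
from scipy import ndimage
Y={};M={}
for n,(x,y,w,hh) in{"top":(318,208,26,26),"side":(332,238,20,58)}.items():
    I=capture(n); M[n]=camera_model(n); hsv=cv2.cvtColor(cv2.GaussianBlur(I,(3,3),0),cv2.COLOR_RGB2HSV)
    k=np.zeros((480,640),np.uint8); s=hsv[y:y+hh,x:x+w]
    k[y:y+hh,x:x+w]=(s[...,0]>20)&(s[...,0]<34)&(s[...,1]>110)
    lb,c=ndimage.label(k,np.ones((3,3))); pts=np.argwhere(k)[:,::-1]
    print(n,k.sum(),pts.min(0),pts.max(0),[int(v) for v in ndimage.sum(k,lb,range(1,c+1))])
    big=1+np.arange(c); keep=np.isin(lb,[i for i in big if (lb==i).sum()>15]); im=np.zeros((480,640),np.uint8)
    cv2.fillConvexPoly(im,cv2.convexHull(np.argwhere(keep)[:,::-1].astype(np.int32)),1); Y[n]=im.astype(float)
def cost(q,ns): return sum(np.abs(sil(M[n],place(box(q[0]-.012,q[0]+.012,q[1]-.012,q[1]+.012,.07,.13),p))-Y[n]).sum()/Y[n].sum() for n in ns)
for ns in(("top",),("side",),("top","side")):
    r=minimize(cost,[-.1,-.057],args=(ns,),method="Nelder-Mead",options=dict(initial_simplex=[[-.1,-.057],[-.09,-.057],[-.1,-.067]])); print(ns,r.x.round(4),round(r.fun,3))
# wrist zoom
w=capture("wrist"); m=camera_model("wrist"); np.savez("k.npz",T=m["T"],K=m["K"])
cv2.imwrite("pics/k_w.png",cv2.resize(w[230:350,100:260,::-1],(800,600),interpolation=cv2.INTER_CUBIC)); print(read_clock())
```

```text
top 110 [326 214] [336 225] [110]
side 289 [337 242] [348 269] [289]
('top',) [-0.1001 -0.058 ] 0.635
('side',) [-0.0948 -0.053 ] 0.344
('top', 'side') [-0.0958 -0.0577] 0.994
26.0417
```

View pics/k_w.png

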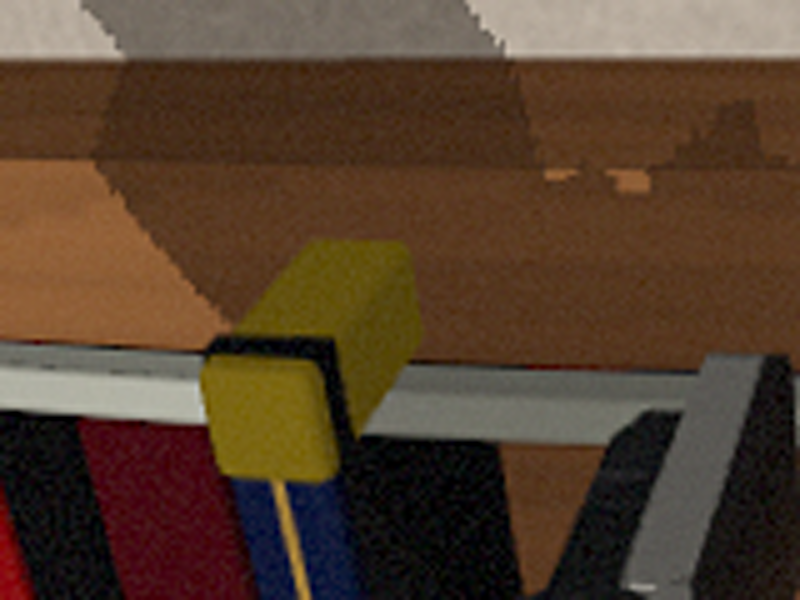

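Run:
```python
from h import *
g=np.load("k.npz")
for n,(c,z) in{"outer1":((318,164),.07),"outer2":((405,167),.07),"footA":((312,241),.07),"footB":((406,241),.07),"footC":((422,330),.07),"runtop near":((480,368),.082),"runtop far":((480,438),.082),"topTL":((203,360),.13),"topTR":((325,362),.13),"topBL":((222,472),.13),"topBR":((338,480),.13)}.items():
    px=(100+(c[0]+.5)/5-.5,230+(c[1]+.5)/5-.5); print(n,tochest(fray(g["T"],g["K"],px,z)).round(4))
```

```text
outer1 [-0.1264 -0.0634  0.07  ]
outer2 [-0.126 -0.044  0.07 ]
footA [-0.1091 -0.0676  0.07  ]
footB [-0.1097 -0.0461  0.07  ]
footC [-0.0893 -0.0457  0.07  ]
runtop near [-0.0874 -0.0293  0.082 ]
runtop far [-0.0709 -0.0318  0.082 ]
topTL [-0.1129 -0.0649  0.13  ]
topTR [-0.1138 -0.0402  0.13  ]
topBL [-0.0894 -0.0662  0.13  ]
topBR [-0.0894 -0.0423  0.13  ]
```

The marker sits upright and level with the bind edge. Across the ledge, though, the views put it 1–7 mm too close to the runner, so I'll regrasp and shift it 3 mm outward.

Run:
```python
from h import *
t=np.load("tgt.npy"); q=quat(*U[:2]); X=np.array([np.cos(p[2]),np.sin(p[2]),0]); b=np.array([t[0],t[1],.1604])
goto(b+[0,0,.12],q); line_to(b+[0,0,.09],speed=.1)
print(line_to(b,speed=.1,threshold=6),read_tcp_pos().round(4))
grip(0,30); dwell(.1); print(read_gripper_width())
line_to(b+[0,0,.008],speed=.05); line_to(b+[0,0,.008]-X*.003,speed=.03)
print(line_to(b-X*.003-[0,0,.004],speed=.02,threshold=3.5),read_tcp_pos().round(4))
grip(.05); dwell(.1); a=read_tcp_pos(); line_to(a+[0,0,.12],speed=.12)
line_to(read_tcp_pos()+np.array([-.06,.20,.05]),speed=.2); print(read_clock())
m=camera_model("wrist");w=capture("wrist");np.savez("k.npz",T=m["T"],K=m["K"])
cv2.imwrite("pics/l_w.png",w[:,:,::-1])
cv2.imwrite("pics/l_t.png",cv2.resize(capture("top")[100:250,200:400,::-1],(800,600)));cv2.imwrite("pics/l_s.png",capture("side")[:,:,::-1])
```

```text
False [ 0.5179 -0.0433  0.1609]
0.02370747935209343
True [ 0.5146 -0.0427  0.161 ]
32.5583
```

View pics/l_w.png

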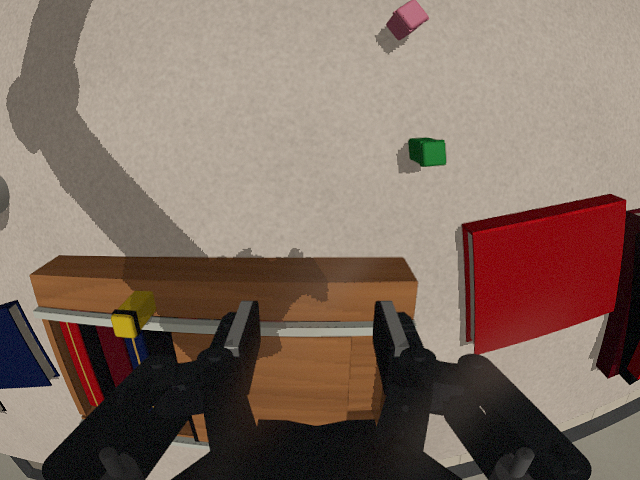

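View pics/l_t.png

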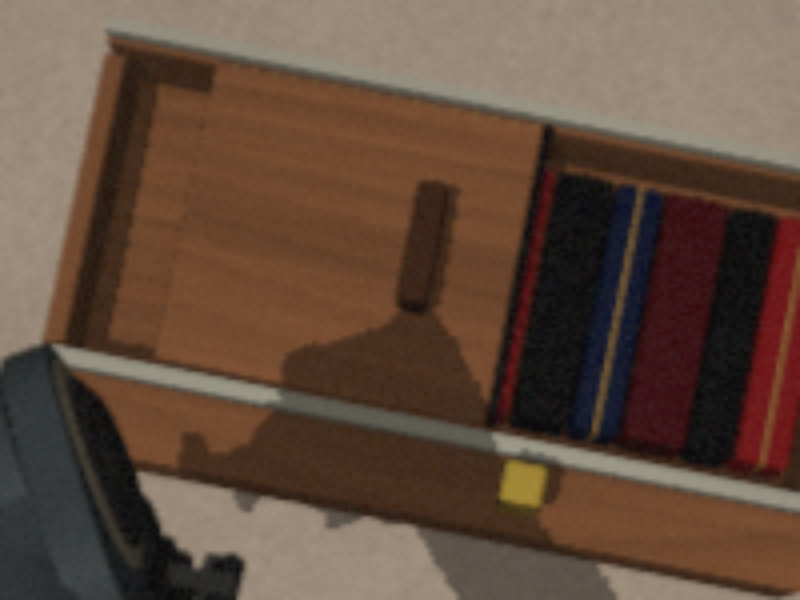

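View pics/l_s.png

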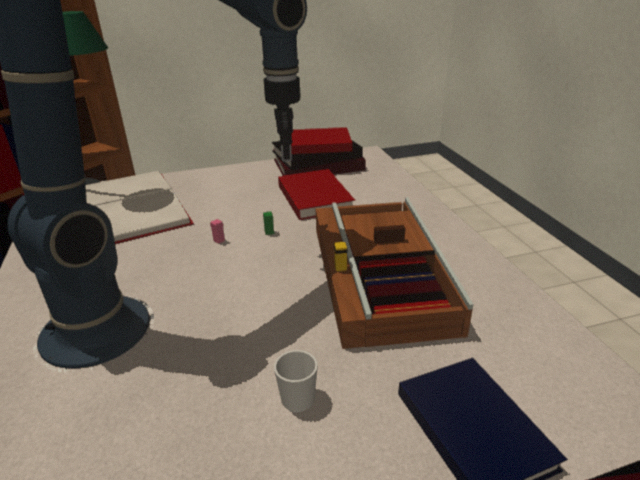

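Run:
```python
from h import *
m=camera_model("top")
print("marker top",tochest(ray(m,[200+523.5/4-.5,100+484.5/4-.5],.13)).round(4))
for c in((551,126),(499,424)): print("edge",tochest(ray(m,[200+c[0]/4-.5,100+c[1]/4-.5],.079)).round(4))
print(np.round(read_qvel(),3).tolist(),read_clock()); finish_job()
```

```text
marker top [-0.1034 -0.0585  0.13  ]
edge [ 0.1122 -0.0356  0.079 ]
edge [-0.0656 -0.0397  0.079 ]
[-0.001, 0.002, -0.004, -0.003, -0.001, -0.0, -0.001] 32.7083
the job is handed in; nothing more can be done
```

The cover has been backed off and the marker is standing on the ledge. I handed the job in at about 33 s of the 61 s allowed.

- **Cover:** I gripped the batten and slid the cover slowly towards closed, with a force stop. It stopped with the leading edge about 57 mm to the -y side of the chest's middle. Three more light pushes stopped within 0.6 mm of there, which I took as the bind. I then backed it off about 21 mm and it ran free, with about 1 N on the tool.
- **Marker:** I stood the yellow block upright on the ledge level with that point, then regrasped it once to move it 3 mm nearer the middle of the ledge. The arm has let go and moved clear.

**Last checks**
- **Marker position:** the top camera puts it about 1 mm from the ledge's centre line and 58.5 mm to the -y side of the middle. That is within about 2 mm of the bind edge.
- **Cover position:** the top camera shows the edge 36 to 40 mm to the -y side of the middle, which matches the back-off.
- **Cup and books:** these look untouched in the last pictures.

**Where the readings were weaker**
- **Camera disagreement:** before the 3 mm shift, the camera views disagreed by up to about 5 mm on how far across the ledge the marker was. I rechecked it afterwards with the top camera only.
- **Peak bind force:** the force fell as soon as the arm stopped, so I didn't read the peak directly. The stop was set to trigger at a 5.5 N change.

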